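Fetch the stapler from the sliding-door desk case

ROBOT

A 6-joint arm with a two-finger parallel gripper is mounted at the origin on a cart in front of the work surface, level with it; the furniture and walls round the work are solid. World frame = base frame: x ahead of the robot, y to its left, z up, the work surface at z = 0. Lengths are in mm, angles in rad, forces in N, time in s.
With the tool pointing down it reaches from about 350 to 950 mm from the base axis. Payload 17.4 kg.
Tool frame: the origin (TCP) lies at the very end of the fingers, on their centre line; the grasp point (between the pads) lies 19 mm behind it; z points along the fingers, y is the line along which they close (so a half turn about z gives the same grasp; the last joint's range is limited). The gripper opens to 93 mm and grips with 3 to 60 N. Pads are 15 mm wide; open, the fingers measure 128 mm over their backs; the gripper's body (75 mm by 188 mm) begins 65 mm behind the grasp point.
Start: joints at [-1.278, 0.116, 1.442, -0, 1.584, -0.038], TCP at [219.231, -638.412, 218.646] pointing down, gripper open.
Joint ranges: [-2.83, 2.83], [-0.83, 2.19], [0.07, 2.5], [-1.14, 4.28], [0.01, 3], [-2.97, 2.97]. Speed limits (rad/s): [1.89, 1.89, 2.22, 3.14, 3.14, 3.14].

INTERFACE

Orientations are given as a 3x3 rotation matrix whose columns are the frame's x, y, z axes.
In Python, from plant import monitor, capture, ctrl gives the robot as it stands. The module is installed in compiled form; this text tells all that it offers.
- The arm moves only by the tool arm_command, never from a script. Its argument "series" is a list of rows, each a list of 6 numbers: the shift along the tool's x, y, z as a fraction of full scale, then the turn, a rotation vector about the tool's x, y, z as a fraction of full scale. A call has 1 to 5 rows; each row shifts and turns the commanded pose from where the row before left it, along the tool's axes as they then stand; what a row does not reach is not made up. Full scale, the value 1, is 0.025 m for a shift and 8 degrees for a turn. A row lasts 1/10 s, in which the tool goes at most 50 mm and 8.59 degrees, less where a joint would pass 70% of its speed; a pose out of reach is approached as far as the arm can. A call with a number of a shift or a turn outside -1 to 1 is refused whole. A call with a gripper value outside its range is refused whole. "gripper" is the finger opening in mm, from 0 to 93, set as the call begins (left out, the last holds). The fingers move at their own pace and stop on an object; "squeeze" is the grip in N (left out, the last holds). Time passes only in rows, so rows that do not move let the fingers close. It gives the time, the measured TCP pose, the force, the opening and the grip force at its end, in the units of the state.
- monitor.read_state(): the state, without advancing time (a new reading comes with each control period).
- capture(name): name is "side" or "top" or "wrist"; returns a dict with "frame" (420x560x3 uint8, blue, green, red), "fx", "fy", "cx", "cy" (pixels), "D" ([k1, k2, p1, p2, k3] as OpenCV has them; the pictures are not rectified), "R" (3x3) and "t" (3): a world point X has camera coordinates R X + t; the wrist camera has in their place "mount" (4x4, takes a point from camera to tool coordinates, whose origin is the TCP and whose axes are the flange's). Camera axes: x right, y down, z forward; pixel columns grow to the right and rows downward; lengths in mm; the calibration is good to about 2 mm. A picture is of the moment at which its call begins: read the wrist's pose just before it. There is no depth.
- ctrl.finish_job(): hands the job in; it is judged then, once.
The state is a dict: "time_s": time; "q": joint angles; "dq": joint speeds; "joint_efforts": joint torques, N m; "tcp_pos": TCP position; "orientation": TCP orientation; "wrist_force": force on the tool from outside, world axes, zero at the start; "wrist_torque": the same for the moment, N m; "opening": finger opening in mm; "grip_force": force on a finger pad.
Only numpy, scipy, OpenCV 4.12 (cv2) and the standard library are available. Lean on these libraries where they do the work, as an engineer would, in place of code of your own. Each camera call takes 0.05 s, during which the arm holds its last target. There are 200 camera calls.

TASK

The stapler is in one of the two compartments of the low desk case. Slide the door above it aside, over or under the other door, lift the stapler out and set it down gently, right way up and flat on the floor of the empty wooden valet tray; then leave both doors of the case fully closed. Leave the hole punch in its compartment and do not disturb the mug, tape roll, spectacles or keys.

Things in the scene. Friction and masses are not known exactly. Their poses are not given: they have to be found in the camera images.
- case: Fixed low wooden desk case, 230 (x) x 390 (y) mm, top 83 mm above the desk. Origin: centre of underside; x away from robot, y left, yaw within 0.25. Walls 10, floor 6 mm; 8 mm divider at y = 0: left (+y) and right (-y) compartments 210 x 181 mm, stapler in one, punch in the other, lengthwise along x. Two wood-framed clear doors on top; a lip overhangs their front and back edges by 6 mm.
- left_door (a joint): Slide of the left door (lower track, 66 to 72 mm above the desk; 206 x 190 mm), m: 0 = fully closed over the left compartment, grows as it slides along the case's -y, under the right door, to a stop at 0.145; starts 0 to 0.004. Moves with about 1 N, stays where left. Fully open, the left compartment is open from case y = 185 to 40 mm.
- right_door (a joint): Slide of the right door (upper track, 74 to 80 mm above the desk; 206 x 190 mm), m: 0 = fully closed over the right compartment, grows as it slides along the case's +y, over the left door, to a stop at 0.145; starts 0 to 0.004. Moves with about 1 N, stays where left. Fully open, the right compartment is open from case y = -185 to -40 mm.
- left_door_pull (a point): Middle of the top of the left door's pull: an upright dark metal bar 70 mm long (case's x), 12 mm thick (case's y), standing 36 mm above its door, 28 mm above the right door; its top is 108 mm above the desk. At case x = -55, y = 171 mm when closed. Axes as the case's.
- right_door_pull (a point): Middle of the top of the right door's pull, a bar of the same length and thickness, its top also 108 mm above the desk, 28 mm above its door. At case x = -55 mm, y = -171 mm when closed. Axes as the case's.
- stapler: Desk stapler, about 0.24 kg, 152 mm long (its y), 42 mm wide at the base, 56 mm high; its upper arm, 30 to 56 mm above its underside, is 28 mm wide and does not move: grip it there across its width (its x). Origin: centre of its underside; z up. Starts standing on the case's floor, 6 mm above the desk.
- hole_punch: Two-hole punch, 69 (its x) x 128 (its y) x 58 mm, in the other compartment. Origin at its underside near its middle.
- valet_tray: Empty low wooden tray fixed on the desk to the right of the case, 118 (its x) x 262 (its y) mm outside, 21 mm high, walls 6 mm, floor 5 mm above the desk. Origin: centre of its underside. Its length (y) lies along the world's x within 0.35 rad.
- mug: Striped mug, 85 x 121 x 98 mm, bystander behind the tray. Origin: centre of its underside.
- tape_roll: Roll of brown tape lying flat, diameter 96, height 48 mm, bystander in front of the case. Origin: centre of its underside.
- spectacles: Open reading spectacles, 140 x 140 x 41 mm, bystander to the right of the tray. Origin: centre of its underside.
- keys: Flat bunch of keys, 90 x 120 x 8 mm, bystander in front of the case. Origin: centre of its underside.

How it is judged (in metres and radians):
On the way, in this order (a step that is already met when the one before it is completed fails the run):
1. the door above the stapler is slid at least 80 mm open, the stapler still in its compartment (z of stapler in the frame of case below 0.02 m and ((y of stapler in the frame of case above 0 m and value of joint left_door above 0.08 m) or (y of stapler in the frame of case below 0 m and value of joint right_door above 0.08 m))), for 0.2 s.
2. the stapler stands flat inside the tray (x of stapler in the frame of valet_tray between -0.045 and 0.045 m and y of stapler in the frame of valet_tray between -0.06 and 0.06 m and z of stapler in the frame of valet_tray below 0.01 m and angle between stapler's own z axis and vertical below 0.1 rad and linear speed of stapler below 0.03 m/s), for 0.2 s.
At the end, for the whole second after the job is handed in: The stapler is at rest, upright (within 0.1 rad) and flat on the tray's floor (underside under 10 mm above the desk, centre within 45 mm across and 60 mm along of the tray's), both doors are closed to within 8 mm, and the hole punch is still on the case's floor (all of step 2 and value of joint each of left_door, right_door below 0.008 m and z of hole_punch in the frame of case below 0.015 m and velocity of joint each of left_door, right_door below 0.01 m/s); the robot touches nothing.
It fails at once if the hole punch is moved by more than 40 mm (distance of hole_punch from where it was at the start of the episode above 0.04 m).
It fails at once if the mug, tape roll, spectacles or keys are moved by more than 30 mm (distance of any of mug, tape_roll, spectacles, keys from where it was at the start of the episode above 0.03 m).
It fails at once if the stapler is rammed into the tray (over 60 N) (contact force between stapler and valet_tray above 60 N).
It fails at once if the stapler is let fall, free of the fingers, from more than about 15 mm (contact force between stapler and the fingers below 0.05 N and linear speed of stapler above 0.55 m/s).
It also fails if it takes over 64 s, if anything falls off the work surface, if the arm or the gripper's body presses on something with over 40 N, if the wrist force passes 120 N, or if a joint passes its speed limit or range.

## Working session

There is one attempt and no reset: what is moved stays moved. The work goes in short steps, Python scripts to look and compute and a tool call to move; the robot and the scene stay as the last step left them, time stands still between calls to the robot, and variables do not carry over. Pictures are saved under pics/ and viewed, at most 10 in all, crops included, and the job is handed in when it is done.

Besides the shell and the picture viewer there is one more tool, called after "Call:" in YAML: its name, and indented under it one key for each argument. arm_command: Moves the arm, as the interface text tells. Its arguments: {"type":"object","properties":{"series":{"type":"array","items":{"type":"array","items":{"type":"number"}}},"gripper":{"type":"number"},"squeeze":{"type":"number"}},"required":["series"]}

```bash
mkdir -p pics; python3 - <<'E'
from plant import monitor,capture
import cv2,numpy as np
s=monitor.read_state();print(s['time_s'],s['tcp_pos'],np.round(s['orientation'],3).tolist(),s['opening'])
for n in ['top','side']:
    c=capture(n);cv2.imwrite(f'pics/{n}0.png',c['frame']);print(n,{k:np.round(v,4).tolist() for k,v in c.items() if k!='frame'})
c=capture('wrist');print(np.round(c['mount'],3).tolist())
E
```

```text
0.0 [ 219.15520096 -638.19321042  217.89203439] [[0.946, 0.325, -0.0], [0.325, -0.946, 0.001], [0.0, -0.001, -1.0]] 92.89191658508236
top {'fx': 388.6599, 'fy': 388.6599, 'cx': 277.4535, 'cy': 208.7949, 'D': [-0.0486, 0.0, 0.0, 0.0, 0.0], 'R': [[-0.0231, -0.9997, 0.0008], [-0.9773, 0.0224, -0.2106], [0.2105, -0.0056, -0.9776]], 't': [-138.7982, 564.9536, 1026.7224]}
side {'fx': 446.0377, 'fy': 446.0377, 'cx': 281.9661, 'cy': 210.4442, 'D': [0.03, 0.0, 0.0, 0.0, 0.0], 'R': [[-0.9992, -0.0348, 0.0191], [-0.0368, 0.6322, -0.7739], [0.0148, -0.774, -0.633]], 't': [541.8467, 186.1963, 1282.1554]}
[[0.002, -0.957, -0.289, 80.834], [1.0, 0.001, 0.001, 1.047], [-0.001, -0.289, 0.957, -166.647], [0.0, 0.0, 0.0, 1.0]]
```

View pics/top0.png

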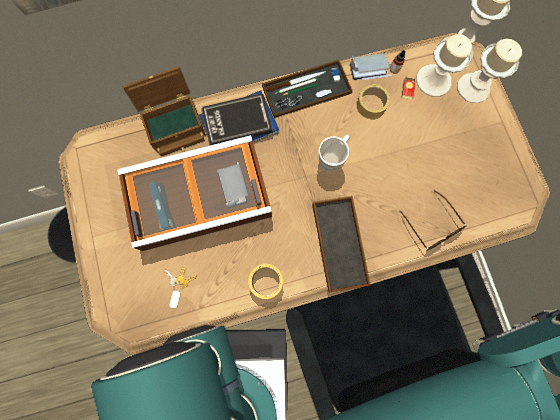

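View pics/side0.png

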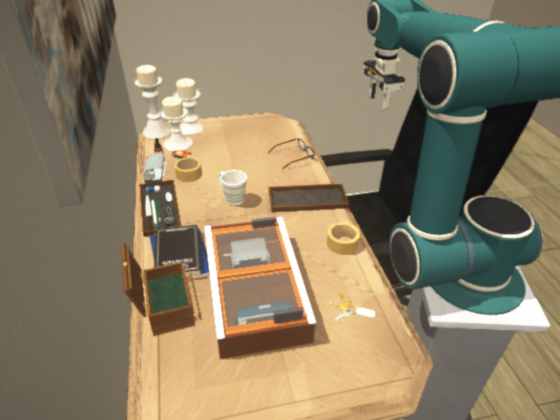

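The stapler (teal, top px ~160,205) is in the left compartment and the punch (px ~232,183) in the right. The pulls are at px ~(136,222) and (256,193), and the tray is at ~(340,245). Next I measure them.

```bash
cat > h.py <<'E'
import cv2,numpy as np
from plant import monitor,capture
def cam(name):
    s=monitor.read_state(); c=capture(name)
    K=np.array([[c['fx'],0,c['cx']],[0,c['fy'],c['cy']],[0,0,1.]]);D=np.array(c['D'])
    if 'mount' in c:
        T=np.eye(4);T[:3,:3]=s['orientation'];T[:3,3]=s['tcp_pos'];T=T@np.array(c['mount'])
        R=T[:3,:3].T;t=-R@T[:3,3]
    else: R=np.array(c['R']);t=np.array(c['t'])
    return dict(img=c['frame'],K=K,D=D,R=R,t=t)
def ray(c,px):
    p=cv2.undistortPoints(np.array(px,float).reshape(-1,1,2),c['K'],c['D'])[:,0]
    d=np.c_[p,np.ones(len(p))]@c['R']; return -c['R'].T@c['t'],d
def onplane(c,px,z):
    o,d=ray(c,px); return o+d*((z-o[2])/d[:,2])[:,None]
def tri(c1,p1,c2,p2):
    o1,d1=ray(c1,[p1]);o2,d2=ray(c2,[p2]);A=np.c_[d1[0],-d2[0]]
    s=np.linalg.lstsq(A,o2-o1,rcond=None)[0];a=o1+s[0]*d1[0];b=o2+s[1]*d2[0]
    return (a+b)/2,np.linalg.norm(a-b)
def proj(c,X):
    return cv2.projectPoints(np.array(X,float).reshape(-1,1,3),cv2.Rodrigues(c['R'])[0],c['t'],c['K'],c['D'])[0][:,0]
def blobs(m,amin=40):
    cs,_=cv2.findContours(m.astype(np.uint8)*255,cv2.RETR_EXTERNAL,cv2.CHAIN_APPROX_NONE)
    return sorted([k for k in cs if cv2.contourArea(k)>amin],key=cv2.contourArea,reverse=True)
def rect(c,k,z):
    w=onplane(c,k.reshape(-1,2),z)[:,:2].astype(np.float32); return cv2.minAreaRect(w)
E
python3 - <<'E'
from h import *
c=cam('top');im=c['img'];hsv=cv2.cvtColor(im,cv2.COLOR_BGR2HSV).astype(int)
roi=np.zeros(im.shape[:2],bool);roi[135:255,112:280]=1
w=roi&(hsv[...,2]>215)&(hsv[...,1]<50)
B=blobs(w,60)
for k in B: print('white',cv2.boundingRect(k),rect(c,k,83))
print('all',rect(c,np.concatenate(B[:2]),83))
dk=roi&(hsv[...,2]<75)
for k in blobs(dk,25): print('dark',cv2.boundingRect(k),rect(c,k,108))
r2=np.zeros_like(roi);r2[190:300,305:375]=1
t=r2&(hsv[...,2]<135)
for k in blobs(t,300): print('tray',cv2.boundingRect(k),rect(c,k,21))
st=roi&(hsv[...,0]>85)&(hsv[...,0]<125)&(hsv[...,1]>50)
for k in blobs(st,30): print('teal',cv2.boundingRect(k),rect(c,k,60))
cv2.imwrite('pics/crop1.png',np.hstack([cv2.resize(im[135:255,112:252],(560,480),interpolation=2),cv2.resize(im[190:300,310:370],(240,440),interpolation=2)[:480] if 0 else cv2.resize(im[135:255,252:312],(240,480),interpolation=2)]))
E
```

```text
white (118, 135, 134, 40) ((720.2352905273438, 107.54794311523438), (17.541522979736328, 388.9078369140625), 13.66742992401123)
white (131, 206, 141, 42) ((513.3469848632812, 56.55290222167969), (15.515843391418457, 389.1599426269531), 13.838242530822754)
all ((617.4947509765625, 82.20777893066406), (230.0379638671875, 389.1599426269531), 13.838242530822754)
dark (135, 212, 137, 39) ((493.7214050292969, 45.1043701171875), (13.49405574798584, 368.6988830566406), 13.566558837890625)
dark (151, 135, 39, 16) ((751.6146240234375, 142.40895080566406), (23.830690383911133, 107.97777557373047), 18.269372940063477)
dark (160, 138, 45, 18) ((732.9419555664062, 109.34872436523438), (7.686982154846191, 127.24872589111328), 19.95783805847168)
dark (135, 212, 7, 25) ((518.6394653320312, 220.9376678466797), (67.52230072021484, 11.385940551757812), 8.635950088500977)
dark (122, 174, 15, 67) ((567.2457885742188, 248.311279296875), (189.59124755859375, 5.0925984382629395), 13.554574012756348)
dark (212, 135, 21, 5) ((759.6583862304688, -1.3531627655029297), (55.962528228759766, 11.932007789611816), 88.5340347290039)
dark (208, 135, 41, 10) ((751.8394165039062, -17.906604766845703), (111.86742401123047, 26.7661190032959), 88.5516586303711)
tray (312, 196, 63, 104) ((452.51824951171875, -335.33819580078125), (297.78936767578125, 152.46852111816406), 3.131082057952881)
```

View pics/crop1.png

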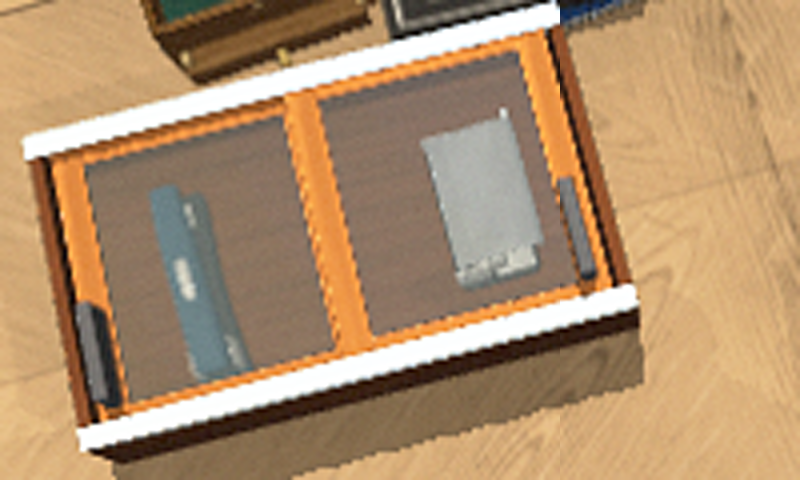

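Case at (617.5, 82.2), yaw 0.2415, and its size checks at 230x389. I'll align the tool with the case and move over the tray to view it with the wrist camera.

Call:
arm_command:
  series:
    - [0,0,0,0,0,0.64]
    - [0.92,-0.81,0,0,0,0]
    - [0.92,-0.81,0,0,0,0]
    - [0.92,-0.81,0,0,0,0]
    - [0.92,-0.81,0,0,0,0]

```text
time_s: 0.7
tcp_pos: [289.7, -536.7, 218.5]
orientation: [[0.971, 0.239, -0.0], [0.239, -0.971, 0.0], [-0.0, -0.0, -1.0]]
wrist_force: [-0.2, 0.4, -0.4]
opening: 92.7
grip_force: 0.0
```

Call:
arm_command:
  series:
    - [0.92,-0.81,0,0,0,0]
    - [0.92,-0.81,0,0,0,0]
    - [0.92,-0.81,0,0,0,0]
    - [0.92,-0.81,0,0,0,0]
    - [0.92,-0.81,0,0,0,0]

```text
time_s: 1.2
tcp_pos: [377.2, -410.8, 218.6]
orientation: [[0.971, 0.239, -0.0], [0.239, -0.971, 0.0], [-0.0, -0.0, -1.0]]
wrist_force: [-0.1, 0.1, -0.3]
opening: 93.2
grip_force: 0.0
```

Call:
arm_command:
  series:
    - [0.92,-0.81,0,0,0,0]
    - [0.92,-0.81,0,0,0,0]
    - [0,0,0,0,0,0]

```text
time_s: 1.5
tcp_pos: [413.1, -359.4, 218.7]
orientation: [[0.97, 0.242, 0.001], [0.242, -0.97, 0.0], [0.001, -0.0, -1.0]]
wrist_force: [-1.2, -0.6, -0.3]
opening: 93.3
grip_force: 0.0
```

```bash
python3 - <<'E'
from h import *
s=monitor.read_state();print(s['time_s'],s['tcp_pos'],np.round(s['orientation'],3).tolist())
c=cam('wrist');cv2.imwrite('pics/w1.png',c['img'])
t=cam('top');u=cam('side')
np.save('w1.npy',c,allow_pickle=True)
r=.2415;R=np.array([[np.cos(r),-np.sin(r)],[np.sin(r),np.cos(r)]])
def cs(x,y,z): return list(np.array([617.5,82.2])+R@[x,y])+[z]
P=[cs(-90,171,108),cs(-20,171,108),cs(-90,-171,108),cs(-20,-171,108)]
for n,k in(('top',t),('side',u)): print(n,proj(k,P).round(1).tolist())
im=t['img'];hsv=cv2.cvtColor(im,cv2.COLOR_BGR2HSV).astype(int)
print('desk/tray hsv',hsv[230,300],hsv[240,340],hsv[215,320],hsv[200,337], 'stapler',hsv[205,160],hsv[215,161],'floor',hsv[180,160])
E
```

```text
1.5 [ 413.08134089 -359.35926134  218.73184125] [[0.97, 0.242, 0.001], [0.242, -0.97, 0.0], [0.001, -0.0, -1.0]]
top [[135.3, 234.9], [130.5, 210.0], [260.1, 202.0], [253.6, 177.8]]
side [[302.1, 307.8], [272.8, 312.4], [274.1, 215.6], [250.4, 218.4]]
desk/tray hsv [ 16 112 220] [24 34 74] [14 34 82] [ 13 179  64] stapler [ 92  29 133] [ 94  49 129] floor [ 13  78 127]
```

View pics/w1.png

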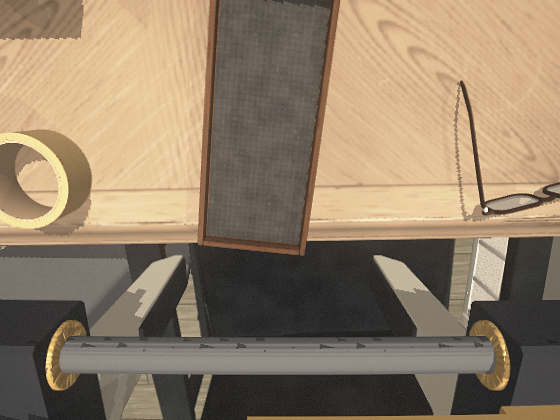

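The wrist view shows the tray's near end at px (200,243)-(305,252) with the tape roll and spectacles clear of it. The predicted pull positions match the pull pixels in both fixed views, so the case pose is good. Now I measure the tray with the wrist and top views and move toward the left pull.

```bash
python3 - <<'E'
from h import *
t=cam('top');t['img']=cv2.imread('pics/top0.png');w=np.load('w1.npy',allow_pickle=True).item()
def mask(im): 
    h=cv2.cvtColor(im,cv2.COLOR_BGR2HSV).astype(int); return (h[...,1]<75)&(h[...,2]<125)
roi=np.zeros((420,560),bool);roi[190:300,308:375]=1
k=blobs(roi&mask(t['img']),300)[0];print('top floor',cv2.boundingRect(k),rect(t,k,5))
print('shift corners',cv2.boxPoints(rect(t,k,5)).round(0).tolist())
# whole tray: everything darker than desk
h=cv2.cvtColor(t['img'],cv2.COLOR_BGR2HSV).astype(int)
k=blobs(roi&((h[...,2]<150)),300)[0];print('top rim',cv2.boundingRect(k),rect(t,k,21))
# height: same rim corners in both views (near-left, near-right outer)
for pw in ([199,243],[304,255],[338,2]):
    for z in (0,5,21): print(pw,z,onplane(w,[pw],z).round(1).tolist(), proj(t,onplane(w,[pw],z)).round(1).tolist())
cv2.imwrite('pics/tray.png',cv2.resize(t['img'][185:305,300:380],(400,600),interpolation=2))
E
```

```text
top floor (316, 200, 50, 89) ((468.0987854003906, -331.1083984375), (246.62342834472656, 101.85671997070312), 7.804690837860107)
shift corners [[339.0, -297.0], [353.0, -398.0], [597.0, -365.0], [583.0, -264.0]]
top rim (312, 196, 63, 104) ((454.63653564453125, -334.9306640625), (296.435791015625, 161.12364196777344), 0.9496471881866455)
[199, 243] 0 [[323.5, -290.3, 0.0]] [[328.3, 294.4]]
[199, 243] 5 [[325.7, -290.9, 5.0]] [[328.7, 293.6]]
[199, 243] 21 [[332.7, -293.0, 21.0]] [[330.1, 291.1]]
[304, 255] 0 [[338.5, -411.3, 0.0]] [[370.5, 287.9]]
[304, 255] 5 [[340.5, -410.4, 5.0]] [[370.5, 287.1]]
[304, 255] 21 [[346.9, -407.5, 21.0]] [[370.7, 284.8]]
[338, 2] 0 [[599.6, -374.0, 0.0]] [[351.8, 198.9]]
[338, 2] 5 [[598.2, -373.6, 5.0]] [[352.0, 199.0]]
[338, 2] 21 [[593.8, -372.2, 21.0]] [[352.6, 199.2]]
```

View pics/tray.png

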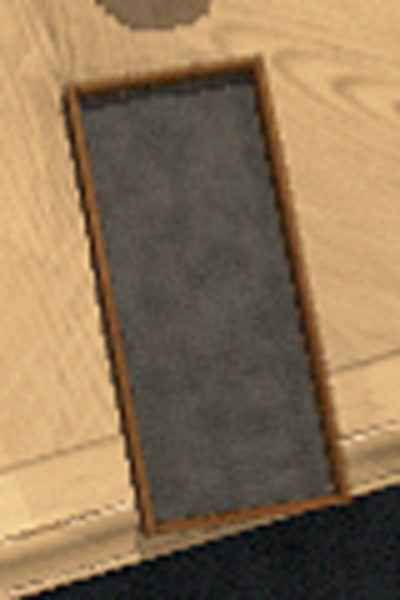

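Call:
arm_command:
  series:
    - [0.4,-1,0,0,0,0]
    - [0.4,-1,0,0,0,0]
    - [0.4,-1,0,0,0,0]
    - [0.4,-1,0,0,0,0]
    - [0.4,-1,0,0,0,0]
  gripper: 26

```text
time_s: 2.2
tcp_pos: [429.9, -228.2, 218.6]
orientation: [[0.971, 0.238, -0.0], [0.238, -0.971, -0.0], [-0.0, 0.0, -1.0]]
wrist_force: [-0.8, 0.5, -0.0]
opening: 57.7
grip_force: 0.0
```

Call:
arm_command:
  series:
    - [0.4,-1,0,0,0,0]
    - [0.4,-1,0,0,0,0]
    - [0.4,-1,0,0,0,0]
    - [0.4,-1,0,0,0,0]
    - [0.4,-1,0,0,0,0]

```text
time_s: 2.7
tcp_pos: [448.9, -94.8, 218.7]
orientation: [[0.971, 0.238, 0.0], [0.238, -0.971, -0.0], [0.0, 0.0, -1.0]]
wrist_force: [0.5, -1.0, -0.1]
opening: 26.3
grip_force: 0.0
```

Call:
arm_command:
  series:
    - [0.4,-1,0,0,0,0]
    - [0.4,-1,0,0,0,0]
    - [0.4,-1,0,0,0,0]
    - [0.4,-1,0,0,0,0]
    - [0.4,-1,0,0,0,0]

```text
time_s: 3.2
tcp_pos: [467.8, 38.5, 218.7]
orientation: [[0.971, 0.238, 0.0], [0.238, -0.971, -0.0], [0.0, 0.0, -1.0]]
wrist_force: [-0.5, -0.8, -0.2]
opening: 26.1
grip_force: 0.0
```

Call:
arm_command:
  series:
    - [0.4,-1,0,0,0,0]
    - [0.4,-1,0,0,0,0]
    - [0.4,-1,0,0,0,0]
    - [0.4,-1,0,0,0,0]
    - [0,0,0,0,0,0]

```text
time_s: 3.7
tcp_pos: [483.0, 146.4, 218.3]
orientation: [[0.971, 0.24, -0.001], [0.24, -0.971, 0.0], [-0.001, -0.0, -1.0]]
wrist_force: [-0.6, 0.3, 0.0]
opening: 26.5
grip_force: 0.0
```

Tray: centre ≈ (469, -332), long axis at 7.8°. The rim corners from the wrist view, cast at z=21, reproject onto the top view's corners within 1 px. Next, above the pull.

Call:
arm_command:
  series:
    - [0.6,-0.76,0,0,0,0]
    - [0.6,-0.76,0,0,0,0]
    - [0.6,-0.76,0.5,0,0,0]
    - [0.6,-0.76,1,0,0,0]
    - [0,0,1,0,0,0]
  gripper: 30

```text
time_s: 4.2
tcp_pos: [523.8, 233.7, 155.2]
orientation: [[0.971, 0.239, 0.0], [0.239, -0.971, 0.0], [0.0, -0.0, -1.0]]
wrist_force: [-0.2, 0.5, -0.7]
opening: 30.2
grip_force: 0.0
```

Call:
arm_command:
  series:
    - [0,0,0.8,0,0,0]
    - [0,0,0,0,0,0]
    - [0,0,0,0,0,0]

```text
time_s: 4.5
tcp_pos: [523.1, 232.3, 136.7]
orientation: [[0.971, 0.238, 0.0], [0.238, -0.971, -0.0], [-0.0, 0.0, -1.0]]
wrist_force: [0.9, 0.4, 0.2]
opening: 30.0
grip_force: 0.0
```

```bash
python3 - <<'E'
from h import *
s=monitor.read_state();print(s['time_s'],s['tcp_pos'],np.round(s['orientation'],3).tolist())
c=cam('wrist');im=c['img'].copy()
r=.2415;R=np.array([[np.cos(r),-np.sin(r)],[np.sin(r),np.cos(r)]])
for x,y,z in [(-90,165,108),(-20,165,108),(-90,177,108),(-20,177,108)]:
    p=proj(c,list(np.array([617.5,82.2])+R@[x,y])+[z])[0];print(p.round());cv2.circle(im,tuple(int(v) for v in p),3,(0,0,255),-1)
p=proj(c,s['tcp_pos'])[0];cv2.circle(im,tuple(int(v) for v in p),4,(255,0,255),1)
cv2.imwrite('pics/w2.png',im)
E
```

```text
4.5 [523.05874216 232.28071926 136.73467568] [[0.971, 0.238, 0.0], [0.238, -0.971, -0.0], [-0.0, 0.0, -1.0]]
[281. 302.]
[281. 190.]
[261. 302.]
[260. 190.]
```

View pics/w2.png

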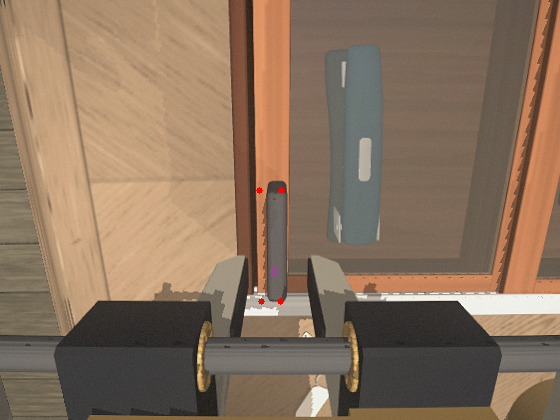

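The pull spans cols 267-287, rows 182-300, with the fingers straddling it (TCP mark at col 274). The stapler shows through the glass at cols 327-382. I'll descend, cage the pull and slide it along -y by 145 mm (tool +y).

Call:
arm_command:
  series:
    - [0,0.06,0.9,0,0,0]
    - [0,0,0.85,0,0,0]
    - [0,0,0,0,0,0]

```text
time_s: 4.85
tcp_pos: [522.5, 231.0, 91.3]
orientation: [[0.971, 0.239, -0.002], [0.239, -0.971, -0.001], [-0.002, 0.0, -1.0]]
wrist_force: [-0.3, -0.6, -0.8]
opening: 29.7
grip_force: 0.0
```

Call:
arm_command:
  series:
    - [0,0,0,0,0,0]
    - [0,0,0,0,0,0]
    - [0,0,0,0,0,0]
  gripper: 16
  squeeze: 5

```text
time_s: 5.15
tcp_pos: [523.6, 231.9, 93.9]
orientation: [[0.971, 0.239, 0.002], [0.239, -0.971, 0.001], [0.002, -0.0, -1.0]]
wrist_force: [-0.2, 0.3, -1.0]
opening: 16.4
grip_force: 0.0
```

Call:
arm_command:
  series:
    - [0,0.3,0,0,0,0]
    - [0,0.5,0,0,0,0]
    - [0,0.6,0,0,0,0]
    - [0,0.6,0,0,0,0]
    - [0,0.6,0,0,0,0]

```text
time_s: 5.65
tcp_pos: [538.9, 167.0, 92.5]
orientation: [[0.971, 0.239, 0.0], [0.239, -0.971, 0.0], [0.0, -0.0, -1.0]]
wrist_force: [-0.2, 1.7, 1.3]
opening: 15.5
grip_force: 0.8
```

Call:
arm_command:
  series:
    - [0,0.7,0,0,0,0]
    - [0,0.7,0,0,0,0]
    - [0,0.7,0,0,0,0]
    - [0,0.5,0,0,0,0]
    - [0,0.4,0,0,0,0]

```text
time_s: 6.15
tcp_pos: [556.6, 94.4, 92.3]
orientation: [[0.971, 0.238, -0.0], [0.238, -0.971, -0.0], [-0.0, 0.0, -1.0]]
wrist_force: [-0.1, 1.3, 1.3]
opening: 16.0
grip_force: 0.7
```

Call:
arm_command:
  series:
    - [0,0,0,0,0,0]
    - [0,0,0,0,0,0]
    - [0,0,0,0,0,0]
  gripper: 30

```text
time_s: 6.45
tcp_pos: [556.3, 96.1, 92.3]
orientation: [[0.971, 0.24, -0.0], [0.24, -0.971, -0.0], [-0.0, 0.0, -1.0]]
wrist_force: [-1.1, -0.2, -0.6]
opening: 29.7
grip_force: 0.0
```

Call:
arm_command:
  series:
    - [0,0,-1,0,0,0]
    - [0.4,-1,-1,0,0,0]
    - [0.4,-1,-1,0,0,0]
    - [0.4,-1,-1,0,0,0]
    - [0,0,0,0,0,0]
  gripper: 60

```text
time_s: 6.95
tcp_pos: [568.6, 179.0, 196.0]
orientation: [[0.97, 0.242, 0.004], [0.242, -0.97, 0.002], [0.005, -0.001, -1.0]]
wrist_force: [0.1, -0.1, -0.1]
opening: 59.6
grip_force: 0.0
```

Call:
arm_command:
  series:
    - [0,0,0,0,0,0]
    - [0,0,0,0,0,0]

```text
time_s: 7.15
tcp_pos: [567.2, 175.5, 191.3]
orientation: [[0.971, 0.239, -0.001], [0.239, -0.971, -0.001], [-0.001, 0.0, -1.0]]
wrist_force: [0.1, -1.0, -0.4]
opening: 60.0
grip_force: 0.0
```

```bash
python3 - <<'E'
from h import *
s=monitor.read_state();print(s['time_s'],s['tcp_pos'],np.round(s['orientation'],3).tolist())
c=cam('wrist');np.save('w3.npy',c,allow_pickle=True);cv2.imwrite('pics/w3.png',c['img'])
E
```

```text
7.15 [567.1872984  175.50165201 191.25563135] [[0.971, 0.239, -0.001], [0.239, -0.971, -0.001], [-0.001, 0.0, -1.0]]
```

View pics/w3.png

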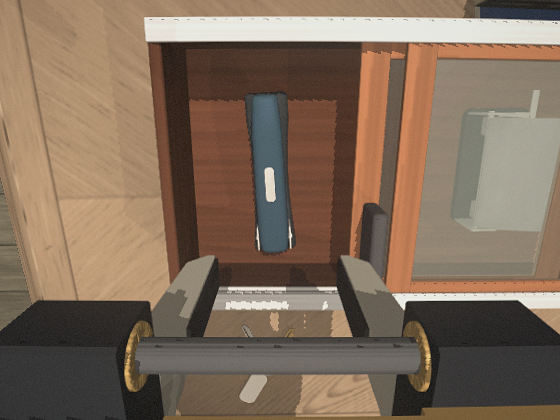

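The left compartment is open. The stapler arm spans px (267,95) to (276,252), slightly rotated, with a white label at (270,185). I move closer over it and take a second view to get its height.

```bash
cat >> h.py <<'E'
def stap(c,roi):
    h=cv2.cvtColor(c['img'],cv2.COLOR_BGR2HSV).astype(int)
    m=(h[...,0]>85)&(h[...,0]<125)&(h[...,1]>60); z=np.zeros_like(m); a,b,e,f=roi; z[a:b,e:f]=1
    return blobs(cv2.morphologyEx((m&z).astype(np.uint8),cv2.MORPH_CLOSE,np.ones((9,9))),200)[0]
E
python3 - <<'E'
from h import *
c=np.load('w3.npy',allow_pickle=True).item()
k=stap(c,(80,260,190,340));r=cv2.minAreaRect(k);print(r,cv2.boundingRect(k));w=rect(c,k,62);print(w)
X=onplane(c,[[267,95],[276,250],[270,185]],62);print(X.round(1).tolist())
E
```

```text
((269.1182556152344, 172.99180603027344), (156.73294067382812, 28.7626895904541), 86.03533935546875) (252, 95, 36, 157)
((588.3770751953125, 185.71543884277344), (132.319091796875, 24.969181060791016), 16.824893951416016)
[[651.9, 203.5, 62.0], [526.5, 165.3, 62.0], [582.4, 184.3, 62.0]]
```

Call:
arm_command:
  series:
    - [0.9,-1,0,0,0,-0.37]
    - [0,-1,0,0,0,0]
    - [0,-0.4,0,0,0,0]
    - [0,0,0,0,0,0]
    - [0,0,0,0,0,0]

```text
time_s: 7.7
tcp_pos: [573.3, 238.1, 192.2]
orientation: [[0.957, 0.289, -0.0], [0.289, -0.957, -0.0], [-0.0, 0.0, -1.0]]
wrist_force: [0.6, 0.5, -0.1]
opening: 60.0
grip_force: 0.0
```

```bash
python3 - <<'E'
from h import *
a=np.load('w3.npy',allow_pickle=True).item()
s=monitor.read_state();print(s['time_s'],s['tcp_pos'],np.round(s['orientation'],3).tolist())
c=cam('wrist');np.save('w4.npy',c,allow_pickle=True);cv2.imwrite('pics/w4.png',c['img'])
p=proj(c,[588,186,62])[0].astype(int);print('exp',p)
roi=(max(p[1]-110,0),p[1]+110,max(p[0]-75,0),p[0]+60)
def label(c,k):
    m=np.zeros(c['img'].shape[:2],np.uint8);cv2.fillPoly(m,[cv2.convexHull(k)],1)
    m=cv2.erode(m,np.ones((7,7)));h=cv2.cvtColor(c['img'],cv2.COLOR_BGR2HSV)
    b=blobs((m>0)&(h[...,2]>150)&(h[...,1]<70),20)[0];M=cv2.moments(b);return [M['m10']/M['m00'],M['m01']/M['m00']],cv2.contourArea(b)
ka=stap(a,(80,260,190,340));kc=stap(c,roi)
print(cv2.boundingRect(kc),rect(c,kc,62))
la,lc=label(a,ka),label(c,kc);print(la,lc,tri(a,la[0],c,lc[0]))
for f in (lambda k:k[k[:,0,1].argmin(),0],lambda k:k[k[:,0,1].argmax(),0]):
    print(tri(a,f(ka),c,f(kc)))
E
```

```text
7.7 [573.34812245 238.12989397 192.18436407] [[0.957, 0.289, -0.0], [0.289, -0.957, -0.0], [-0.0, 0.0, -1.0]]
exp [338 205]
(321, 126, 32, 149) ((588.3902587890625, 187.6839141845703), (131.27093505859375, 23.735607147216797), 16.07855987548828)
([269.52166064981947, 184.12274368231047], 277.0) ([337.78737745098033, 210.8639705882353], 272.0) (array([582.65956354, 184.76773576,  60.00784   ]), np.float64(0.08496222060405846))
(array([650.69061442, 208.10374094,  61.20292345]), np.float64(0.11954365166819046))
(array([522.89840015, 170.80139021,  58.53224383]), np.float64(0.4974073092938331))
```

Two views put the stapler's top at z≈60-61, centre ≈ (588,187), yaw 16.5°. Going down over it.

Call:
arm_command:
  series:
    - [0,0.71,0,0,0,0]
    - [0,0.71,0.6,0,0,0]
    - [0,0.71,1,0,0,0]
    - [0,0,1,0,0,0]
    - [0,0,1,0,0,0]

```text
time_s: 8.25
tcp_pos: [589.0, 185.4, 100.3]
orientation: [[0.958, 0.287, -0.0], [0.287, -0.958, -0.0], [-0.001, 0.0, -1.0]]
wrist_force: [0.7, 0.5, -0.1]
opening: 59.7
grip_force: 0.0
```

Call:
arm_command:
  series:
    - [0,0,0.6,0,0,0]
    - [0,0,0,0,0,0]
    - [0,0,0,0,0,0]

```text
time_s: 8.55
tcp_pos: [589.1, 187.4, 87.9]
orientation: [[0.957, 0.288, 0.0], [0.288, -0.957, 0.0], [0.0, 0.0, -1.0]]
wrist_force: [0.3, -0.2, 0.4]
opening: 60.0
grip_force: 0.0
```

Call:
arm_command:
  series:
    - [0,0,0.8,0,0,0]
    - [0,0,0.7,0,0,0]
    - [0,0,0.4,0,0,0]
    - [0,0,0,0,0,0]
    - [0,0,0,0,0,0]

```text
time_s: 9.05
tcp_pos: [589.0, 188.0, 40.4]
orientation: [[0.957, 0.289, 0.0], [0.289, -0.957, 0.0], [0.0, -0.0, -1.0]]
wrist_force: [0.0, 0.8, 0.8]
opening: 60.2
grip_force: 0.0
```

Call:
arm_command:
  series:
    - [0,0,0,0,0,0]
    - [0,0,0,0,0,0]
    - [0,0,0,0,0,0]
    - [0,0,0,0,0,0]
    - [0,0,0,0,0,0]
  gripper: 10
  squeeze: 30

```text
time_s: 9.55
tcp_pos: [588.8, 187.9, 40.0]
orientation: [[0.957, 0.289, 0.0], [0.289, -0.957, 0.0], [0.0, 0.0, -1.0]]
wrist_force: [0.8, -0.3, 2.0]
opening: 25.0
grip_force: 30.1
```

Call:
arm_command:
  series:
    - [0,0,-0.2,0,0,0]
    - [0,0,-0.4,0,0,0]
    - [0,0,-0.6,0,0,0]
    - [0,0,0,0,0,0]
    - [0,0,0,0,0,0]

```text
time_s: 10.05
tcp_pos: [589.1, 188.0, 70.7]
orientation: [[0.957, 0.289, 0.001], [0.289, -0.957, 0.0], [0.001, 0.0, -1.0]]
wrist_force: [-0.3, 0.7, -2.2]
opening: 25.0
grip_force: 30.0
```

Gripped (25 mm, 30 N) and lifting. I'll raise it, turn to the tray's yaw and carry it across.

Call:
arm_command:
  series:
    - [0,0,-1,0,0,0]
    - [0,0,-1,0,0,0]
    - [0,0,-1,0,0,0]
    - [0,0,-1,0,0,0.56]
    - [0,0,-0.6,0,0,0.56]

```text
time_s: 10.55
tcp_pos: [589.0, 188.0, 186.6]
orientation: [[0.991, 0.133, 0.001], [0.133, -0.991, 0.0], [0.001, -0.0, -1.0]]
wrist_force: [0.2, 0.3, -2.0]
opening: 24.7
grip_force: 30.0
```

Call:
arm_command:
  series:
    - [-0.18,0.45,0,0,0,0]
    - [-0.34,0.9,0,0,0,0]
    - [-0.34,0.9,0,0,0,0]
    - [-0.34,0.9,0,0,0,0]
    - [-0.34,0.9,0,0,0,0]

```text
time_s: 11.05
tcp_pos: [563.5, 80.8, 183.1]
orientation: [[0.99, 0.139, -0.002], [0.139, -0.99, -0.0], [-0.002, 0.0, -1.0]]
wrist_force: [-0.0, -0.7, -2.4]
opening: 24.9
grip_force: 30.0
```

Call:
arm_command:
  series:
    - [-0.34,0.9,0,0,0,0]
    - [-0.34,0.9,0,0,0,0]
    - [-0.34,0.9,0,0,0,0]
    - [-0.34,0.9,0,0,0,0]
    - [-0.34,0.9,0,0,0,0]

```text
time_s: 11.55
tcp_pos: [536.5, -36.3, 183.2]
orientation: [[0.99, 0.139, -0.002], [0.139, -0.99, 0.0], [-0.002, -0.0, -1.0]]
wrist_force: [0.3, -0.3, -2.1]
opening: 24.7
grip_force: 30.0
```

Call:
arm_command:
  series:
    - [-0.34,0.9,0,0,0,0]
    - [-0.34,0.9,0,0,0,0]
    - [-0.34,0.9,0,0,0,0]
    - [-0.34,0.9,0,0,0,0]
    - [-0.34,0.9,0,0,0,0]

```text
time_s: 12.05
tcp_pos: [509.7, -153.4, 183.2]
orientation: [[0.99, 0.139, -0.002], [0.139, -0.99, 0.0], [-0.002, -0.001, -1.0]]
wrist_force: [0.5, -0.1, -2.1]
opening: 25.0
grip_force: 30.0
```

Call:
arm_command:
  series:
    - [-0.34,0.9,0,0,0,0]
    - [-0.34,0.9,0,0,0,0]
    - [-0.34,0.9,0,0,0,0]
    - [-0.34,0.9,0,0,0,0]
    - [-0.34,0.9,0,0,0,0]

```text
time_s: 12.55
tcp_pos: [482.8, -270.4, 183.2]
orientation: [[0.99, 0.139, -0.002], [0.139, -0.99, 0.001], [-0.001, -0.001, -1.0]]
wrist_force: [0.3, 0.8, -2.2]
opening: 25.1
grip_force: 30.0
```

Call:
arm_command:
  series:
    - [-0.34,0.9,0,0,0,0]
    - [-0.34,0.7,0,0,0,0]
    - [-0.2,0.4,0,0,0,0]
    - [0,0,0,0,0,0]
    - [0,0,0,0,0,0]

```text
time_s: 13.05
tcp_pos: [469.0, -321.5, 184.3]
orientation: [[0.991, 0.137, -0.0], [0.137, -0.991, 0.001], [-0.0, -0.001, -1.0]]
wrist_force: [0.5, 0.7, -2.3]
opening: 24.9
grip_force: 30.0
```

```bash
python3 - <<'E'
from h import *
s=monitor.read_state();print(s['time_s'],s['tcp_pos'],np.round(s['orientation'],3).tolist())
c=cam('side');cv2.imwrite('pics/s2.png',cv2.resize(c['img'][60:300,180:420],(600,600),interpolation=2))
d=np.array([469,-332])-s['tcp_pos'][:2];print(d@np.array(s['orientation'])[:2,:2])
E
```

```text
13.05 [ 468.95953357 -321.48002542  184.32168269] [[0.991, 0.137, -0.0], [0.137, -0.991, 0.001], [-0.0, -0.001, -1.0]]
[-1.39884255 10.42663406]
```

View pics/s2.png

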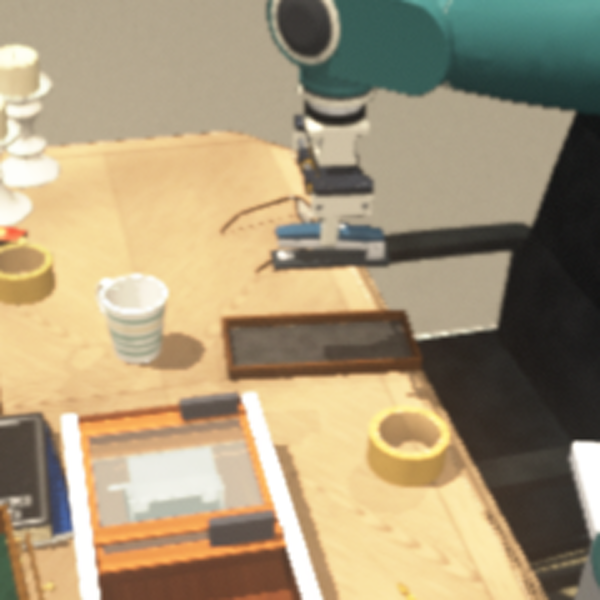

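The stapler hangs level in the fingers above the tray. Lowering it slowly; touchdown is expected at TCP z ≈ 39.

Call:
arm_command:
  series:
    - [-0.06,0.42,0.8,0,0,0]
    - [0,0,1,0,0,0]
    - [0,0,1,0,0,0]
    - [0,0,1,0,0,0]
    - [0,0,0.9,0,0,0]

```text
time_s: 13.6
tcp_pos: [469.3, -331.4, 66.2]
orientation: [[0.99, 0.138, -0.0], [0.138, -0.99, 0.0], [-0.0, -0.0, -1.0]]
wrist_force: [0.8, -0.1, -2.2]
opening: 24.9
grip_force: 30.0
```

Call:
arm_command:
  series:
    - [0,0,0.5,0,0,0]
    - [0,0,0,0,0,0]
    - [0,0,0,0,0,0]

```text
time_s: 13.9
tcp_pos: [469.6, -332.4, 55.8]
orientation: [[0.991, 0.137, 0.001], [0.137, -0.991, -0.0], [0.001, 0.001, -1.0]]
wrist_force: [0.4, 0.1, -1.0]
opening: 25.1
grip_force: 30.0
```

Call:
arm_command:
  series:
    - [0,0,0.16,0,0,0]
    - [0,0,0.16,0,0,0]
    - [0,0,0.12,0,0,0]
    - [0,0,0.1,0,0,0]
    - [0,0,0,0,0,0]

```text
time_s: 14.4
tcp_pos: [469.0, -332.4, 41.0]
orientation: [[0.991, 0.136, -0.0], [0.136, -0.991, 0.0], [-0.0, -0.0, -1.0]]
wrist_force: [-0.2, -0.1, -2.9]
opening: 25.2
grip_force: 30.0
```

Call:
arm_command:
  series:
    - [0,0,0.06,0,0,0]
    - [0,0,0.06,0,0,0]
    - [0,0,0,0,0,0]

```text
time_s: 14.7
tcp_pos: [469.3, -332.6, 39.0]
orientation: [[0.991, 0.136, 0.0], [0.136, -0.991, -0.0], [0.0, 0.0, -1.0]]
wrist_force: [-2.5, 1.0, 4.9]
opening: 25.1
grip_force: 30.0
```

Touchdown (force z went from -2.9 to +4.9 N). Release and rise.

Call:
arm_command:
  series:
    - [0,0,0,0,0,0]
    - [0,0,0,0,0,0]
    - [0,0,0,0,0,0]
    - [0,0,0,0,0,0]
  gripper: 50

```text
time_s: 15.1
tcp_pos: [469.2, -332.5, 38.4]
orientation: [[0.991, 0.136, 0.0], [0.136, -0.991, -0.0], [0.0, 0.0, -1.0]]
wrist_force: [-0.5, -0.3, -0.1]
opening: 48.7
grip_force: 0.0
```

Call:
arm_command:
  series:
    - [0,0,-0.5,0,0,0]
    - [0,0,-1,0,0,0]
    - [0,0,-1,0,0,0]
    - [0,0,-1,0,0,0]
    - [0,0,-1,0,0,0]

```text
time_s: 15.6
tcp_pos: [469.1, -332.5, 153.0]
orientation: [[0.991, 0.136, 0.001], [0.136, -0.991, -0.0], [0.001, 0.001, -1.0]]
wrist_force: [-0.4, -0.3, -0.3]
opening: 50.2
grip_force: 0.0
```

Call:
arm_command:
  series:
    - [0,0,-1,0,0,0]
    - [0,0,-1,0,0,0]
    - [-0.8,0,0,0,0,0]
    - [-0.6,0,0,0,0,0]
    - [0,0,0,0,0,0]

```text
time_s: 16.1
tcp_pos: [433.1, -337.4, 201.3]
orientation: [[0.991, 0.135, 0.0], [0.135, -0.991, -0.0], [0.0, 0.0, -1.0]]
wrist_force: [1.0, 0.3, -0.2]
opening: 49.9
grip_force: 0.0
```

```bash
python3 - <<'E'
from h import *
s=monitor.read_state();print(s['time_s'],s['tcp_pos'],np.round(s['orientation'],3).tolist())
c=cam('wrist')
p=proj(c,[469,-332,61])[0].astype(int);k=stap(c,(0,280,max(p[0]-70,0),p[0]+70))
print(rect(c,k,61),proj(c,[469,-332,61]))
t=cam('side');cv2.imwrite('pics/f.png',np.hstack([cv2.resize(c['img'],(400,300)),cv2.resize(t['img'][160:260,230:380],(400,300),interpolation=2)]))
E
```

```text
16.1 [ 433.10393446 -337.43719672  201.33081012] [[0.991, 0.135, 0.0], [0.135, -0.991, -0.0], [0.0, 0.0, -1.0]]
((468.1868591308594, -333.52294921875), (131.82666015625, 24.220441818237305), 8.470419883728027) [[275.21496282 160.36312952]]
```

View pics/f.png

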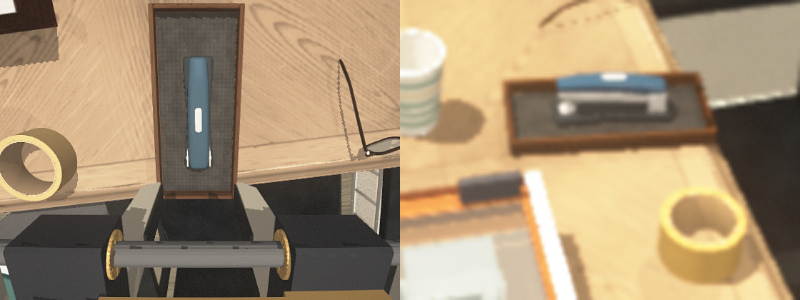

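The stapler stands upright at (468,-334), centred in the tray and aligned to it (left panel 200,115; right panel 612,95). Now back to the left pull at about (556, 96) to close the door.

Call:
arm_command:
  series:
    - [0,0,0,0,0,-0.75]
    - [0.56,-0.98,0,0,0,0]
    - [0.56,-0.98,0,0,0,0]
    - [0.56,-0.98,0,0,0,0]
    - [0.56,-0.98,0,0,0,0]
  gripper: 36

```text
time_s: 16.7
tcp_pos: [465.9, -227.4, 200.5]
orientation: [[0.971, 0.239, -0.001], [0.239, -0.971, 0.0], [-0.0, -0.001, -1.0]]
wrist_force: [0.1, -0.3, -0.3]
opening: 36.0
grip_force: 0.0
```

Call:
arm_command:
  series:
    - [0.56,-0.98,0,0,0,0]
    - [0.56,-0.98,0,0,0,0]
    - [0.56,-0.98,0,0,0,0]
    - [0.56,-0.98,0,0,0,0]
    - [0.56,-0.98,0,0,0,0]

```text
time_s: 17.2
tcp_pos: [504.5, -91.5, 200.6]
orientation: [[0.971, 0.239, -0.001], [0.239, -0.971, 0.0], [-0.0, -0.0, -1.0]]
wrist_force: [0.9, 0.5, 0.6]
opening: 35.9
grip_force: 0.0
```

Call:
arm_command:
  series:
    - [0.56,-0.98,0,0,0,0]
    - [0.56,-0.98,0,0,0,0]
    - [0.56,-0.98,0,0,0,0]
    - [0.56,-0.98,0,0,0,0]
    - [0.56,-0.98,0,0,0,0]

```text
time_s: 17.7
tcp_pos: [543.1, 44.3, 200.5]
orientation: [[0.971, 0.239, -0.001], [0.239, -0.971, 0.0], [-0.001, -0.0, -1.0]]
wrist_force: [-0.0, -0.6, -0.8]
opening: 35.7
grip_force: 0.0
```

Call:
arm_command:
  series:
    - [0.56,-0.98,0,0,0,0]
    - [0.56,-0.98,0,0,0,0]
    - [0,0,0,0,0,0]
    - [0,0,0,0,0,0]

```text
time_s: 18.1
tcp_pos: [558.2, 97.5, 200.3]
orientation: [[0.971, 0.24, -0.001], [0.24, -0.971, -0.0], [-0.001, -0.0, -1.0]]
wrist_force: [-0.3, -0.6, -0.5]
opening: 36.1
grip_force: 0.0
```

```bash
python3 - <<'E'
from h import *
s=monitor.read_state();O=np.array(s['orientation']);print(s['time_s'],s['tcp_pos'],np.round(O[:,0],3))
print((np.array([556.3,96,93])-s['tcp_pos'])@O)
c=cam('wrist');np.save('w5.npy',c,allow_pickle=True)
h=cv2.cvtColor(c['img'],cv2.COLOR_BGR2HSV).astype(int)
p=proj(c,[556.3,96,108])[0].astype(int);print(p)
z=np.zeros(h.shape[:2],bool);z[p[1]-70:p[1]+70,p[0]-50:p[0]+50]=1
for k in blobs(z&(h[...,2]<90)&(h[...,1]<70),100)[:3]: print(cv2.boundingRect(k),rect(c,k,108))
E
```

```text
18.1 [558.23051692  97.52928844 200.27115836] [ 0.971  0.24  -0.001]
[ -2.11368325   1.02888666 107.27367231]
[276 220]
(231, 259, 12, 31) ((504.6724548339844, 113.82527923583984), (8.156476020812988, 27.662796020507812), 89.27951049804688)
(313, 259, 12, 31) ((519.2053833007812, 55.35654067993164), (27.672473907470703, 7.963079452514648), 28.71877098083496)
```

Call:
arm_command:
  series:
    - [-0.08,0.04,1,0,0,0]
    - [0,0,1,0,0,0]
    - [0,0,1,0,0,0]
    - [0,0,0.8,0,0,0]
    - [0,0,0.48,0,0,0]

```text
time_s: 18.65
tcp_pos: [555.9, 94.6, 92.2]
orientation: [[0.971, 0.238, -0.002], [0.238, -0.971, -0.0], [-0.002, -0.0, -1.0]]
wrist_force: [-0.2, -0.4, -0.6]
opening: 36.2
grip_force: 0.0
```

Call:
arm_command:
  series:
    - [0,0,0,0,0,0]
    - [0,0,0,0,0,0]
    - [0,0,0,0,0,0]
  gripper: 16
  squeeze: 5

```text
time_s: 18.95
tcp_pos: [557.1, 95.4, 95.2]
orientation: [[0.971, 0.239, 0.002], [0.239, -0.971, 0.0], [0.002, 0.0, -1.0]]
wrist_force: [-0.6, 0.3, -0.0]
opening: 18.3
grip_force: 0.0
```

Call:
arm_command:
  series:
    - [0,-0.3,0,0,0,0]
    - [0,-0.6,0,0,0,0]
    - [0,-0.7,0,0,0,0]
    - [0,-0.7,0,0,0,0]
    - [0,-0.7,0,0,0,0]

```text
time_s: 19.45
tcp_pos: [538.3, 170.0, 94.4]
orientation: [[0.971, 0.239, 0.001], [0.239, -0.971, 0.0], [0.001, 0.0, -1.0]]
wrist_force: [2.0, -2.2, -0.2]
opening: 16.0
grip_force: 0.9
```

Call:
arm_command:
  series:
    - [0,-0.7,0,0,0,0]
    - [0,-0.6,0,0,0,0]
    - [0,-0.5,0,0,0,0]
    - [0,-0.3,0,0,0,0]
    - [0,-0.2,0,0,0,0]

```text
time_s: 19.95
tcp_pos: [524.6, 224.9, 93.9]
orientation: [[0.971, 0.24, -0.0], [0.24, -0.971, -0.0], [-0.0, 0.0, -1.0]]
wrist_force: [0.3, -0.6, 0.4]
opening: 16.2
grip_force: 0.6
```

```bash
python3 - <<'E'
from h import *
s=monitor.read_state();r=.2415;R=np.array([[np.cos(r),-np.sin(r)],[np.sin(r),np.cos(r)]])
print(s['time_s'],s['tcp_pos'],R.T@(s['tcp_pos'][:2]-np.array([617.5,82.2])),s['wrist_force'],s['opening'])
E
```

```text
19.95 [524.60806416 224.86085667  93.89370727] [-56.07756241 160.73686188] [ 0.31533713 -0.56580153  0.43951814] 16.23983733257338
```

Call:
arm_command:
  series:
    - [0,-0.2,0,0,0,0]
    - [0,-0.15,0,0,0,0]
    - [0,-0.1,0,0,0,0]
    - [0,0,0,0,0,0]

```text
time_s: 20.35
tcp_pos: [522.1, 235.2, 93.8]
orientation: [[0.971, 0.239, -0.0], [0.239, -0.971, 0.0], [-0.0, -0.0, -1.0]]
wrist_force: [-0.1, -0.2, -0.7]
opening: 15.9
grip_force: 0.0
```

Call:
arm_command:
  series:
    - [0,-0.06,0,0,0,0]
    - [0,-0.06,0,0,0,0]
    - [0,0,0,0,0,0]

```text
time_s: 20.65
tcp_pos: [521.5, 237.7, 93.8]
orientation: [[0.971, 0.239, 0.0], [0.239, -0.971, -0.001], [-0.0, 0.001, -1.0]]
wrist_force: [1.3, -3.8, -0.3]
opening: 16.1
grip_force: 2.1
```

Call:
arm_command:
  series:
    - [0,-0.05,0,0,0,0]
    - [0,-0.05,0,0,0,0]
    - [0,0,0,0,0,0]

```text
time_s: 20.95
tcp_pos: [521.1, 239.5, 93.8]
orientation: [[0.971, 0.239, 0.0], [0.239, -0.971, -0.002], [-0.0, 0.002, -1.0]]
wrist_force: [2.4, -9.1, -1.1]
opening: 19.8
grip_force: 5.0
```

Force of 9 N and the finger yielding mean the door is on its stop. I'll relax, lift clear and check both doors.

Call:
arm_command:
  series:
    - [0,0.1,0,0,0,0]
    - [0,0,0,0,0,0]
    - [0,0,0,0,0,0]
  gripper: 30

```text
time_s: 21.25
tcp_pos: [521.4, 238.1, 94.0]
orientation: [[0.971, 0.239, 0.0], [0.239, -0.971, 0.0], [0.0, -0.0, -1.0]]
wrist_force: [0.4, -0.6, 0.1]
opening: 29.7
grip_force: 0.0
```

Call:
arm_command:
  series:
    - [0,0,-0.7,0,0,0]
    - [0,0,-1,0,0,0]
    - [0,0,-1,0,0,0]
    - [-1,0.7,-1,0,0,0]
    - [-1,1,0,0,0,0]

```text
time_s: 21.75
tcp_pos: [483.5, 185.3, 191.2]
orientation: [[0.971, 0.241, 0.005], [0.241, -0.971, 0.002], [0.005, -0.001, -1.0]]
wrist_force: [0.3, -0.7, -0.5]
opening: 30.3
grip_force: 0.0
```

Call:
arm_command:
  series:
    - [-1,1,0,0,0,0]
    - [-1,1,0,0,0,0]
    - [-0.5,1,0,0,0,0]
    - [0,0,0,0,0,0]
    - [0,0,0,0,0,0]

```text
time_s: 22.25
tcp_pos: [440.5, 96.9, 187.7]
orientation: [[0.971, 0.238, 0.002], [0.238, -0.971, 0.001], [0.002, -0.0, -1.0]]
wrist_force: [-0.0, -0.6, 0.1]
opening: 30.0
grip_force: 0.0
```

```bash
python3 - <<'E'
from h import *
s=monitor.read_state();print(s['time_s'],s['tcp_pos'],s['wrist_force'])
t=cam('top');u=cam('side');im=[]
r=.2415;R=np.array([[np.cos(r),-np.sin(r)],[np.sin(r),np.cos(r)]])
for c,(a,b,e,f) in ((t,(130,260,110,280)),(u,(200,360,195,325))):
    g=cv2.resize(c['img'][a:b,e:f],None,fx=3.0,fy=3.0,interpolation=2)
    for x in (-90,-20):
        for y in(165,177,-165,-177):
            p=(proj(c,list(np.array([617.5,82.2])+R@[x,y])+[108])[0]-[e,a]+.5)*3;cv2.circle(g,tuple(int(v) for v in p),1,(0,255,0),-1)
    im.append(cv2.copyMakeBorder(g,0,500-g.shape[0],0,0,0) if g.shape[0]<500 else g)
cv2.imwrite('pics/end.png',np.hstack(im)[:, :800] if 0 else cv2.resize(np.hstack(im),(800,444)))
E
```

```text
22.25 [440.47385001  96.89121977 187.74658838] [-0.03285698 -0.56335627  0.0745326 ]
```

View pics/end.png

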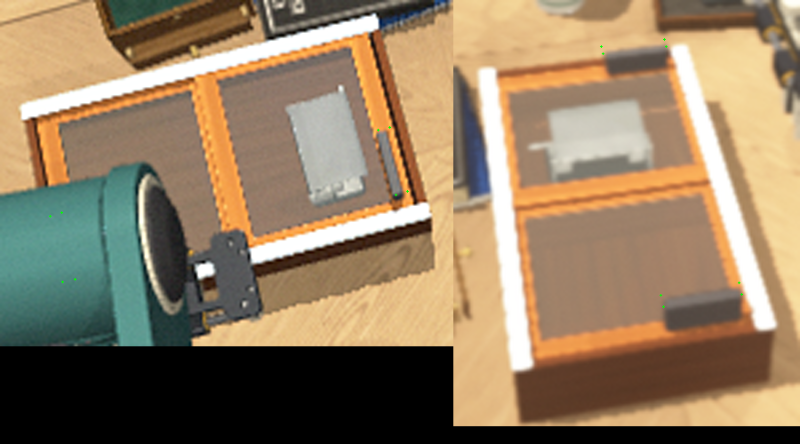

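Both doors are closed: in the side view the pulls sit on their predicted closed marks (665,300 and 605,48), the punch is in place and the arm is clear. Handing in.

```bash
python3 -c "
from plant import ctrl;print(ctrl.finish_job())"
```

```text
the job is handed in; nothing more can be done
None
```

The job is handed in (no verdict was returned): in the last camera checks the stapler stood upright in the middle of the tray, both doors were closed, the hole punch was still in its compartment, and nothing the arm passed appeared disturbed.

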